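Bring the casting flask over the wax ring

TASK

Lift the upturned glass off the wax ring and set it down, still upside down, over the wooden drying peg, without letting it drop. Then take the larger of the two open steel tubes, carry it over the tool rack and finish still holding it in the gripper, upright and centred, hovering about one centimetre above the top of the wax ring so that I can check the fit before it is lowered. Do not touch the wax, do not bump the tool rack and leave everything else where it is.

Things in the scene. Friction and masses are not known exactly. Their poses are not given: they have to be found in the camera images.
- glass: Upturned clear drinking glass, loose, mouth down: 62 mm outer diameter, 90 mm tall, wall 3 mm, closed end (top, 8 mm thick) narrowing to 56 mm over the last 12 mm. 110 to 220 g. It starts standing over the wax ring, on the rubber base. Origin: centre of its mouth, that is of its lower rim; z points up to the closed end.
- base: Fixed grey rubber disc, 84 mm diameter, 14 mm tall, that carries the wax ring. Origin: centre of its underside, on the table; z up.
- wax: The fragile blue wax finger ring (25 mm outer diameter, 6 mm thick), standing on edge on a 22 mm stem of 6 to 14 mm diameter in the centre of the rubber base, hidden under the glass at first. Fixed to the base. Same origin and axes as the base; the ring's plane is its x-z plane. The wax stands 44 mm above the base, its top 58 mm above the table.
- wax_top (a point): The topmost point of the wax ring, on its vertical centre line, 58 mm above the table.
- peg_foot (a point): Point on the axis of the fixed drying peg, on the upper face of its round foot, 10 mm above the table. The foot is a wooden disc of 80 mm diameter; the peg is a wooden dowel of 16 mm diameter that rises 60 mm above this point, to a tapered tip. The glass goes over it and its rim rests on the foot.
- flask: The larger of two steel tubes (a casting flask), loose, standing on end, open at both ends: 52 mm outer diameter, 45 mm bore, 70 mm tall. 150 to 310 g. Origin: centre of its lower end; z up its axis.
- small_flask: The smaller steel tube, loose, standing on end: 38 mm outer diameter, 55 mm tall. It may stand nearer to or farther from the robot than the larger one. Upright axis z. Origin: centre of its underside, on the table. Leave it where it stands.
- rack: Fixed tool rack between the steel tubes and the peg: a wooden block 240 mm long (along its x), 40 mm wide, 60 mm tall, with eight upright tools whose ends reach up to 125 mm above the table. Origin: centre of its underside. Carry things clear above it.
- brush_jar: Glass jar, 60 mm diameter, 75 mm tall, holding four brushes that reach 165 mm above the table. Upright axis z. Origin: centre of its underside, on the table. Leave it where it stands.
- clamp: Wooden ring clamp with a steel band, lying along its y: 124 x 34 x 26 mm. Upright axis z. Origin: centre of its underside, on the table. Leave it where it stands.
- blank: Blue wax cylinder standing on end, 36 mm diameter, 50 mm tall. Upright axis z. Origin: centre of its underside, on the table. Leave it where it stands.
- bracelet: Dark steel bracelet lying flat, 68 mm diameter, 11 mm tall. Upright axis z. Origin: centre of its underside, on the table. Leave it where it stands.

How it is judged:
On the way, in this order (a step that is already met when the one before it is completed fails the run):
1. the glass stands upside down over the drying peg, its rim on the peg's foot, let go (horizontal distance between glass and peg_foot below 0.024 m and z of glass in the frame of peg_foot between -0.004 and 0.005 m and angle between glass's own z axis and vertical below 0.08 rad and contact force between glass and the fingers below 0.1 N and linear speed of glass below 0.03 m/s), for 0.2 s.
2. after that, the larger steel tube is held up clear of the table (height (world z) of flask above 0.04 m and contact force between flask and the fingers above 0.5 N), for 0.2 s.
At the end, for the whole second after the job is handed in: The program ends with the larger steel tube held still in the fingers, touching nothing else, upright within 5 degrees, its lower end centred within 8 mm over the wax ring and 3 to 20 mm above the wax ring's top; the glass stands released, mouth down over the peg, its rim on the peg's foot (all of step 1 and horizontal distance between flask and wax_top below 0.008 m and z of flask in the frame of wax_top between 0.003 and 0.02 m and angle between flask's own z axis and vertical below 0.09 rad and linear speed of flask below 0.02 m/s and contact force between flask and the fingers above 0.5 N and contact force between flask and wax below 0.05 N and contact force between flask and base below 0.05 N and contact force between flask and glass below 0.05 N); the arm keeps its last pose, push and grip.
It fails at once if the wax ring is touched (contact force between wax and anything else above 0.3 N).
It fails at once if the glass is let go more than about 3 cm above where it stands (dropped) (height (world z) of glass above 0.045 m and contact force between glass and the fingers below 0.02 N).
It fails at once if the tool rack is bumped (over 2 N) (contact force between rack and anything else above 2 N).
It fails at once if another loose thing (smaller tube, jar, clamp, wax blank, bracelet) is pushed more than 2 cm or tipped (distance of any of small_flask, brush_jar, clamp, blank, bracelet from where it was at the start of the episode above 0.02 m or angle between any of small_flask, brush_jar, clamp, blank, bracelet's own z axis and vertical above 0.4 rad).
It also fails if it takes over 72 s, if anything falls off the work surface, if the arm or the gripper's body presses on something with over 40 N, if the wrist force passes 120 N, or if a joint passes its speed limit or range.

ROBOT

A 6-joint arm with a two-finger parallel gripper is mounted at the origin on the work surface. World frame = base frame: x ahead of the robot, y to its left, z up, the work surface at z = 0. Lengths are in m, angles in rad, forces in N, time in s.
With the tool pointing down it reaches from about 0.325 to 0.9 m from the base axis. Payload 6.1 kg.
Tool frame: the origin (TCP) lies midway between the tips of the shut fingers; the grasp point (between the pads) lies 19 mm behind it; z points along the fingers, y is the line along which they close (so a half turn about z gives the same grasp; the last joint's range is limited). The gripper opens to 85 mm and grips with 20 to 120 N. Pads are 22 mm wide; open, the fingers measure 114 mm over their backs; the gripper's body (76 mm by 85 mm) begins 54 mm behind the grasp point. The pads swing forward as they close: fully open they stand 13 mm farther back than shut.
Start: joints at [1.121, 0.22, 1.526, -0, 1.395, -0.126], TCP at [0.199, 0.593, 0.231] pointing down, gripper open.
Joint ranges: [-2.98, 2.98], [-0.91, 2.08], [0.09, 2.57], [-1.24, 4.39], [0.2, 2.65], [-2.68, 2.68]. Speed limits (rad/s): [2.57, 2.57, 3.01, 3.14, 3.14, 3.14].

INTERFACE

Orientations are given as [roll, pitch, yaw] about the fixed x, y, z axes, in that order (R = Rz(yaw) Ry(pitch) Rx(roll)).
In Python, from plant import manip, kin, eyes, finder, monitor gives the robot as it stands. Calls block until the motion is done:
- manip.movep(position, orientation): joint-space move of the TCP to a pose.
- manip.move_l(position, feed=0.15, rotation=None, max_force=None): straight line of the TCP; rotation=None keeps the orientation; feed is the mean speed in m/s. With max_force (N) it stops when the force on the tool has changed by that much, and returns True; else False.
- manip.set_joints(angles): joint-space move.
- manip.gripper_to(opening, f_grip=None): finger opening in m; f_grip is the grip in N (None keeps the last); returns when the fingers have stopped.
- manip.hold(seconds).
- kin.inverse_kinematics(position, orientation): joint angles nearest the present ones, or None.
- eyes.get_image(name): name is "scene" or "top" or "wrist"; returns (picture, depth): 420x560x3 uint8, red, green, blue; 420x560 float32, m along the optical axis (not along the pixel's ray), 0 where there is no reading.
- eyes.get_calibration(name): a dict with "intrinsics" (3x3 intrinsics, pixels), "world_from_camera" (4x4, takes a point from camera to world coordinates). Camera axes: x right, y down, z forward; pixel columns grow to the right and rows downward; lengths in m; the calibration is good to about 2 mm. The wrist camera is an equidistant fisheye: a pixel r from the principal point sees the ray r / f radians off the axis. A picture is of the moment at which its call begins: read the wrist's pose just before it. get_calibration takes no time and is no camera call; for the wrist camera it gives the pose at the moment of the call.
A pose or a line that the arm cannot do raises manip.Unreachable and nothing moves.
- manip.job_done(): hands the job in; it is judged then, once.
Trained networks look in the newest picture that a camera, given by its name, has taken for a name from the list of things; names that differ only in an ending like _2 or _b are one class to them, and where a whole thing is asked for, a point or a joint stands for the part that bears it (a point fixed in the world has none). Each returns a list of dicts, best first, with "confidence" (0 to 1); they miss things now and then, are a little off and sometimes report something else, mostly with a low value. They report only what shows in the picture. A call takes as long as a camera call.
- finder.silhouettes(target, camera): "region" (420x560 bool, what is visible of it) and "uv" ([column, row] in pixels, amid what is visible of it).
Readings, each from a call of its own:
- monitor.read_time_s(): time.
- monitor.read_q(): joint angles.
- monitor.read_joint_velocities(): joint speeds.
- monitor.read_joint_torque(): joint torques, N m.
- monitor.read_eef_pos(): TCP position.
- monitor.read_tcp_rot(): TCP orientation.
- monitor.read_ft_force(): force on the tool from outside, world axes, zero at the start.
- monitor.read_torque(): the same for the moment, N m.
- monitor.read_opening(): finger opening in m.
- monitor.read_grasp_force(): force on a finger pad.
Only numpy, scipy, OpenCV 4.12 (cv2) and the standard library are available. Lean on these libraries where they do the work, as an engineer would, in place of code of your own. Each camera call takes 0.05 s, during which the arm holds its last target. There are 200 camera calls.

## Working session

There is one attempt and no reset: what is moved stays moved. The work goes in short steps, each a Python script; the robot and the scene stay as the last script left them, time stands still between calls to the robot, and variables do not carry over. Pictures are saved under pics/ and viewed, at most 10 in all, crops included, and the job is handed in when it is done.

```bash
mkdir -p pics; cat > h.py <<'E'
import numpy as np, cv2
from plant import manip, kin, eyes, finder, monitor
def cal(c):
    d=eyes.get_calibration(c); return np.array(d["intrinsics"]),np.array(d["world_from_camera"])
def world(K,T,uv,z):  # depth along axis, pinhole
    uv=np.atleast_2d(uv); z=np.atleast_1d(z)
    p=np.c_[(uv[:,0]-K[0,2])/K[0,0]*z,(uv[:,1]-K[1,2])/K[1,1]*z,z]
    return p@T[:3,:3].T+T[:3,3]
def cloud(cam,depth,reg):
    K,T=cal(cam); v,u=np.nonzero(reg&(depth>0)); return world(K,T,np.c_[u,v],depth[v,u])
def save(name,im): cv2.imwrite("pics/"+name,im[:,:,::-1])
E
python3 - <<'E'
from h import *
ims={}
for c in ("scene","top"):
    im,d=eyes.get_image(c); save(c+"0.png",im); 
    K,T=cal(c); print(c,K[0,0],T[:3,3].round(3),T[:3,2].round(2))
    for n in "glass base peg_foot flask small_flask rack brush_jar clamp blank bracelet".split():
        for r in finder.silhouettes(n,c)[:2]:
            P=cloud(c,d,r["region"])
            if len(P): print(n,round(r["confidence"],2),np.round(r["uv"]),len(P),np.percentile(P,[2,50,98],axis=0).round(3).tolist())
            else: print(n,r["confidence"],r["uv"],"nodepth")
E
```

```text
scene 508.3036988815578 [ 1.251 -0.557  0.719] [-0.64  0.52 -0.57]
glass 0.94 [372. 189.] 1035 [[0.538, 0.274, 0.012], [0.577, 0.287, 0.07], [0.593, 0.331, 0.105]]
base 0.73 [371. 207.] 286 [[0.537, 0.118, -0.001], [0.586, 0.276, 0.012], [0.739, 0.334, 0.161]]
base 0.37 [381. 260.] 1350 [[0.677, 0.081, -0.0], [0.765, 0.099, 0.063], [0.788, 0.225, 0.157]]
peg_foot 0.91 [272. 218.] 630 [[0.426, 0.033, 0.002], [0.467, 0.066, 0.009], [0.5, 0.106, 0.063]]
flask 0.63 [198. 300.] 1135 [[0.596, -0.255, 0.002], [0.633, -0.234, 0.046], [0.646, -0.207, 0.07]]
small_flask 0.81 [154. 271.] 545 [[0.471, -0.27, 0.002], [0.5, -0.255, 0.037], [0.508, -0.236, 0.056]]
rack 0.81 [236. 236.] 3019 [[0.377, -0.094, 0.005], [0.508, -0.077, 0.056], [0.605, -0.043, 0.113]]
brush_jar 0.89 [382. 259.] 1298 [[0.732, 0.082, 0.006], [0.766, 0.098, 0.064], [0.788, 0.139, 0.157]]
clamp 0.65 [313. 305.] 1000 [[0.734, -0.111, 0.006], [0.759, -0.058, 0.022], [0.778, 0.004, 0.026]]
blank 0.64 [287. 176.] 279 [[0.342, 0.186, 0.002], [0.366, 0.196, 0.034], [0.374, 0.218, 0.051]]
bracelet 0.91 [422. 248.] 393 [[0.709, 0.25
[... 887 characters left out ...]
[0.599, -0.04, 0.119]]
rack 0.6 [173. 298.] 282 [[0.34, 0.187, 0.012], [0.356, 0.2, 0.049], [0.37, 0.219, 0.052]]
brush_jar 0.65 [228. 110.] 989 [[0.729, 0.083, 0.0], [0.75, 0.112, 0.063], [0.819, 0.138, 0.161]]
brush_jar 0.62 [150. 119.] 331 [[0.706, 0.251, 0.002], [0.738, 0.282, 0.01], [0.769, 0.314, 0.014]]
clamp 0.98 [300. 124.] 814 [[0.728, -0.108, 0.005], [0.748, -0.051, 0.023], [0.772, 0.007, 0.027]]
clamp 0.18 [175. 298.] 318 [[0.337, 0.187, -0.001], [0.356, 0.2, 0.048], [0.372, 0.218, 0.052]]
blank 0.53 [176. 302.] 305 [[0.34, 0.187, 0.007], [0.356, 0.2, 0.049], [0.372, 0.219, 0.052]]
bracelet 0.91 [158. 117.] 394 [[0.706, 0.251, -0.003], [0.741, 0.28, 0.009], [0.775, 0.314, 0.013]]
```

```bash
ls; python3 -c "
import cv2,numpy as np;" 
```

```text
h.py
pics
plant.py
```

View pics/top0.png

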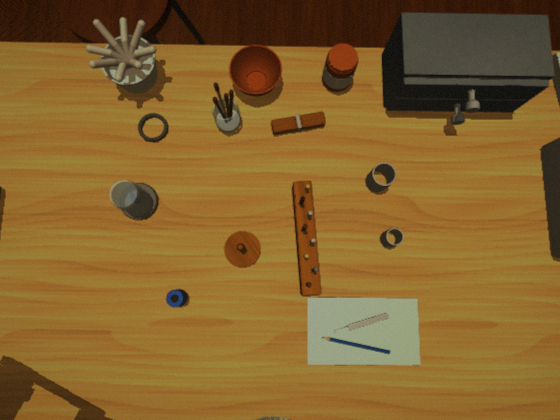

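View pics/scene0.png

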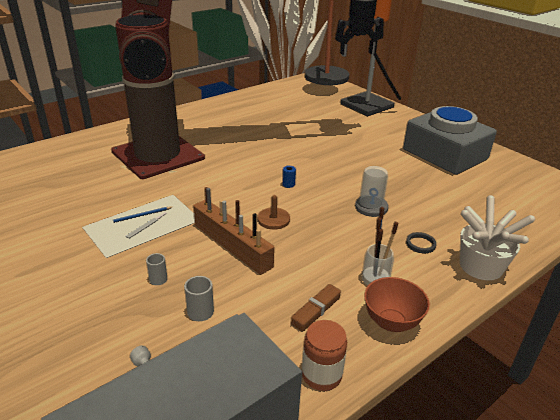

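Top view: glass (124,194) on its base (140,202), peg (241,248), rack (307,238), large tube (384,178), small tube (394,238). The scene view agrees. Next I fit cylinder models to the silhouettes in both views.

```bash
cat >> h.py <<'E'
from scipy.optimize import minimize
SH={"glass":[(.031,0,.078),(.028,.078,.09)],"base":[(.042,0,.014)],"peg_foot":[(.04,-.01,0),(.008,0,.058)],
    "flask":[(.026,0,.07)],"small_flask":[(.019,0,.055)]}
A=np.linspace(0,2*np.pi,48)
def render(K,T,p,shape,S=4):
    m=np.zeros((420*S,560*S),np.uint8); Ti=np.linalg.inv(T)
    hull=lambda parts:cv2.fillConvexPoly(m,cv2.convexHull(np.vstack([proj(K,Ti,np.c_[p[0]+r*np.cos(A),p[1]+r*np.sin(A),0*A+p[2]+z]) for r,z in parts]).astype(np.float32)*S+S/2).round().astype(np.int32),255)
    for r,a,b in shape: hull([(r,a),(r,b)])
    if len(shape)==2 and shape[0][2]>.05: hull([(shape[0][0],shape[0][2]),(shape[1][0],shape[1][2])])
    return cv2.resize(m,(560,420),interpolation=cv2.INTER_AREA)/255.
def proj(K,Ti,P):
    c=P@Ti[:3,:3].T+Ti[:3,3]; return c[:,:2]/c[:,2:]*[K[0,0],K[1,1]]+K[:2,2]
def fit(name,regs,p0,freez=True):
    """regs: list of (camera, region). Minimise silhouette mismatch over x,y,(z)"""
    C=[(cal(c),r.astype(float)) for c,r in regs]
    def f(q):
        p=[q[0],q[1],q[2] if freez else p0[2]]
        return sum(np.abs(render(*k,p,SH[name])-r).sum()/r.sum() for k,r in C)
    q0=np.array(p0[:3 if freez else 2],float)
    s=minimize(f,q0,method="Nelder-Mead",options=dict(initial_simplex=np.vstack([q0]+[q0+.008*e for e in np.eye(len(q0))]),xatol=2e-4,fatol=1e-3))
    return s.x,s.fun/len(C)
def seg(name,cams=("scene","top")):
    out=[]
    for c in cams:
        r=finder.silhouettes(name,c)
        if r: out.append((c,r[0]["region"]))
    return out
E
cat > meas.py <<'E'
from h import *
import sys
for c in ("scene","top"): eyes.get_image(c)
G={"glass":(.56,.302,.014),"peg_foot":(.462,.07,.01),"flask":(.62,-.23,0),"small_flask":(.488,-.253,0),"base":(.563,.302,0)}
for n in sys.argv[1:]:
    R=seg(n); x,e=fit(n,R,G[n]); print(n,"joint",x.round(4),round(e,3))
    for r in R: x,e=fit(n,[r],G[n],False); print("   ",r[0],x.round(4),round(e,3))
E
python3 meas.py glass peg_foot flask small_flask
python3 - <<'E'
from h import *
print(monitor.read_tcp_rot(),monitor.read_time_s())
for n,p in (("g",(.562,.302,.05)),("p",(.462,.07,.05)),("f",(.62,-.23,.03)),("w",(.562,.302,.1))):
    for y in (0,.5,1,1.57,2.2,2.7,3.14,-1.57,-1,-.5): 
        q=kin.inverse_kinematics(p,[np.pi,0,y]); print(n,y,None if q is None else np.round(q,2)[[0,5]])
E
```

```text
glass joint [0.5621 0.3051 0.0151] 0.05
    scene [0.5609 0.3067] 0.036
    top [0.5624 0.305 ] 0.064
peg_foot joint [0.4608 0.0707 0.01  ] 0.06
    scene [0.4607 0.0707] 0.079
    top [0.4615 0.071 ] 0.038
flask joint [ 6.193e-01 -2.301e-01 -5.000e-04] 0.15
    scene [ 0.6199 -0.2299] 0.053
    top [ 0.6196 -0.2304] 0.25
small_flask joint [ 0.4867 -0.2508 -0.0021] 0.231
    scene [ 0.4886 -0.2519] 0.045
    top [ 0.4866 -0.2508] 0.415
[-3.14155052e+00 -2.28411330e-05  2.81775432e+00] 1.6
g 0 [0.37 1.94]
g 0.5 [0.37 1.44]
g 1 [0.37 0.94]
g 1.57 [0.37 0.37]
g 2.2 [ 0.37 -0.26]
g 2.7 [ 0.37 -0.76]
g 3.14 [ 0.37 -1.2 ]
g -1.57 None
g -1 None
g -0.5 [0.37 2.44]
p 0 [-0.02  1.55]
p 0.5 [-0.02  1.05]
p 1 [-0.02  0.55]
p 1.57 [-0.02 -0.02]
p 2.2 [-0.02 -0.65]
p 2.7 [-0.02 -1.15]
p 3.14 [-0.02 -1.59]
p -1.57 None
p -1 [-0.02  2.55]
p -0.5 [-0.02  2.05]
f 0 [-0.47  1.1 ]
f 0.5 [-0.47  0.6 ]
f 1 [-0.47  0.1 ]
f 1.57 [-0.47 -0.47]
f 2.2 [-0.47 -1.1 ]
f 2.7 [-0.47 -1.6 ]
f 3.14 [-0.47 -2.04]
f -1.57 [-0.47  2.67]
f -1 [-0.47  2.1 ]
f -0.5 [-0.47  1.6 ]
w 0 [0.37 1.94]
w 0.5 [0.37 1.44]
w 1 [0.37 0.94]
w 1.57 [0.37 0.37]
w 2.2 [ 0.37 -0.26]
w 2.7 [ 0.37 -0.76]
w 3.14 [ 0.37 -1.2 ]
w -1.57 None
w -1 None
w -0.5 [0.37 2.44]
```

```bash
python3 - <<'E'
from h import *
O=[np.pi,0,2.8]; g=(.5618,.3055)
manip.gripper_to(.085,40)
manip.movep([*g,.2],O)
print(manip.move_l([*g,.046],feed=.1,max_force=5))
manip.gripper_to(.05,40)
print(monitor.read_opening(),monitor.read_grasp_force(),monitor.read_eef_pos(),monitor.read_ft_force())
manip.move_l([*g,.060],feed=.03)
print(monitor.read_opening(),monitor.read_grasp_force(),monitor.read_ft_force())
manip.move_l([*g,.2],feed=.08)
print(monitor.read_opening(),monitor.read_ft_force(),monitor.read_time_s())
manip.movep([.461,.0708,.2],O)
im,d=eyes.get_image("scene");save("lift.png",im)
E
python3 meas.py glass base peg_foot
```

```text
False
0.060654397036874565 43.80473437719047 [0.56248423 0.30577852 0.04694402] [-0.21767795  0.14386945  4.31505355]
0.06069337361159074 43.46597411669791 [ 0.83356685 -0.63540276 -0.50029227]
0.060651589423291206 [ 0.6832995   0.46666416 -0.353991  ] 8.075
glass joint [  24.4867   52.3098 -169.1973] 1.0
    scene [-1.2936  1.8795] 1.0
    top [0.425  0.0057] 2.385
base joint [ 0.5144  0.366  -0.0524] 1.156
    scene [0.5642 0.3045] 0.2
    top [0.7753 0.1162] 0.365
peg_foot joint [ 0.4153  0.107  -0.0355] 5.363
    scene [0.4622 0.0703] 0.045
    top [0.4625 0.0786] 11.412
```

View pics/lift.png

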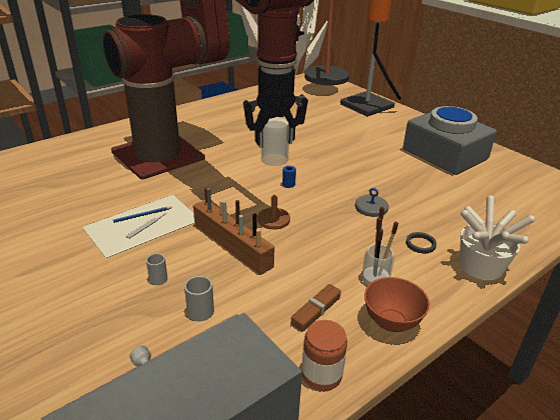

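The picture shows the glass held upright at (275,142), straight above the peg at (274,208). The wax is intact at (373,197). Next I lower the glass.

```bash
python3 - <<'E'
from h import *
p=(.4612,.0708)
manip.move_l([*p,.055],feed=.08)
print(monitor.read_ft_force())
print(manip.move_l([*p,.038],feed=.02,max_force=3),monitor.read_eef_pos(),monitor.read_ft_force())
manip.gripper_to(.085,40)
manip.hold(.2)
print(monitor.read_opening(),monitor.read_grasp_force())
manip.move_l([*p,.2],feed=.1)
manip.movep([.60,-.2,.28],[np.pi,0,2.8])
print(monitor.read_time_s())
im,d=eyes.get_image("scene");save("placed.png",im)
G={"glass":(.461,.071,.01),"base":(.563,.304,0)}
im,d=eyes.get_image("top")
for n in G:
    for r in seg(n):
        try:x,e=fit(n,[r],G[n],False); print(n,r[0],x.round(4),round(e,3))
        except Exception as ex: print(ex)
E
```

```text
[ 0.46734828 -0.64975174 -1.64181034]
True [0.46100453 0.07080866 0.04285671] [-2.05112185 -0.85619488  5.30684362]
0.0849631672466178 0.0
15.6
glass scene [0.4598 0.0696] 0.041
glass top [0.4612 0.0689] 0.045
base scene [0.565  0.3048] 0.199
base top [0.5648 0.3029] 0.069
```

View pics/placed.png

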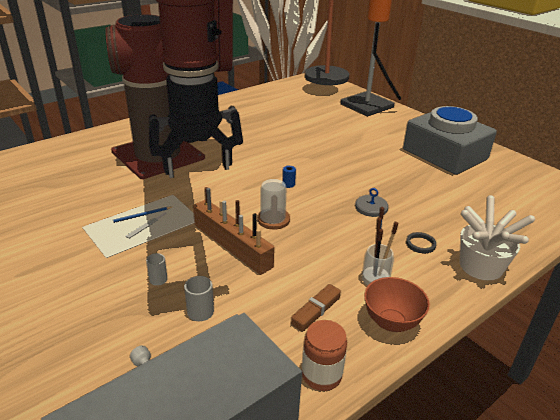

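The glass stands on the peg's foot at (273,203), and both views put it within 2 mm of the peg. Now the large tube.

```bash
python3 - <<'E'
from h import *
O=[np.pi,0,2.8]; f=(.6197,-.2301)
manip.movep([*f,.16],O)
print(manip.move_l([*f,.028],feed=.08,max_force=5))
manip.gripper_to(.04,60)
print(monitor.read_opening(),monitor.read_grasp_force(),monitor.read_eef_pos())
manip.move_l([*f,.215],feed=.1)
print(monitor.read_opening(),monitor.read_grasp_force())
manip.move_l([.5645,.3035,.215],feed=.15)
manip.move_l([.5645,.3035,.13],feed=.08)
print(monitor.read_eef_pos(),monitor.read_opening(),monitor.read_time_s())
for c in ("scene","top"):
    im,d=eyes.get_image(c)
    save("hov_"+c+".png",cv2.resize(im[100:260,280:460] if c=="scene" else im[120:280,60:240],None,fx=3,fy=3,interpolation=cv2.INTER_CUBIC))
    for n,z in (("flask",.102),("base",0)):
        for r in seg(n,(c,)):
            b=cv2.boundingRect(r[1].astype(np.uint8)); x,e=fit(n,[r],(.5645,.3035,z),False); print(n,c,b,x.round(4),round(e,3))
            if n=="flask": print(fit(n,[r],(.5645,.3035,z)))
E
```

```text
False
0.05132722480315526 62.9900873824954 [ 0.62029074 -0.23031209  0.02877632]
0.0516225775274333 62.680984642356634
[0.56505395 0.30373907 0.13088458] 0.05103143451079849 25.6333
flask scene (366, 142, 24, 36) [0.5635 0.304 ] 0.244
(array([0.50833195, 0.37484436, 0.05246741]), np.float64(0.1358155007516873))
base scene (355, 188, 33, 29) [0.5653 0.3051] 0.192
flask top (101, 180, 34, 26) [0.5471 0.2956] 2.949
(array([ 0.78217401,  0.77027331, -1.09412587]), np.float64(0.632422417786012))
base top (122, 183, 37, 37) [0.5652 0.3033] 0.443
```

View pics/hov_scene.png

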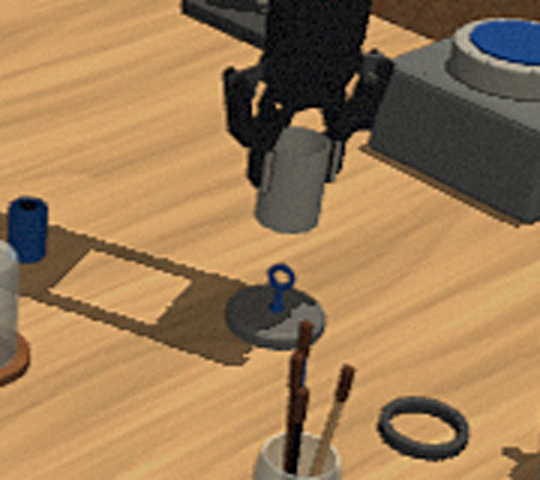

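The tube is above the wax (crop 290,190 over 281,270), but it looks leaning. Perspective explains about 7° of that, so I measure the tilt by fitting a cylinder to the depth.

```bash
cat > tilt.py <<'E'
from h import *
from scipy.optimize import least_squares
Ps=[]
for i in range(6):
    im,d=eyes.get_image("scene"); r=seg("flask",("scene",))
    if r:
        m=cv2.erode(r[0][1].astype(np.uint8),np.ones((3,3)))>0; Ps.append(cloud("scene",d,m))
P=np.vstack(Ps); t=monitor.read_eef_pos(); z0=t[2]-.0288
ca=np.array([-.78,.62])                      # away from the camera
near=lambda P:((P[:,:2]-t[:2])@ca<0.012)
P=P[near(P)&(np.abs(P[:,2]-z0-.035)<.045)&(np.hypot(*(P[:,:2]-t[:2]).T)<.05)]
def res(q):
    a=np.array([q[2],q[3],1]);a/=np.linalg.norm(a); v=P-[q[0],q[1],z0]
    return np.linalg.norm(v-np.outer(v@a,a),axis=1)-.026
s=least_squares(res,[t[0],t[1],0,0],loss="soft_l1",f_scale=.002)
print("tcp",t.round(4),"n",len(P),"zrange",np.percentile(P[:,2],[1,50,99]).round(4))
print("bottom xy",s.x[:2].round(4),"tilt xy deg",np.degrees(s.x[2:]).round(2),"rms",np.sqrt(np.mean(res(s.x)**2)).round(4))
E
python3 tilt.py
python3 - <<'E'
from h import *
im,d=eyes.get_image("wrist"); save("w1.png",im); print(monitor.read_torque(),monitor.read_ft_force(),monitor.read_tcp_rot())
print(eyes.get_calibration("wrist"))
E
```

```text
tcp [0.5645 0.3035 0.13  ] n 2684 zrange [0.1045 0.1376 0.1711]
bottom xy [0.5628 0.3033] tilt xy deg [-1.14 -1.44] rms 0.0019
[ 0.01856722  0.01279027 -0.04456861] [ 0.3563915  -0.45898831 -1.69801466] [ 3.14158793e+00 -2.39372842e-05  2.80001195e+00]
{'intrinsics': array([[325.1922621 ,   0.        , 274.72596153],
       [  0.        , 325.1922621 , 204.96199532],
       [  0.        ,   0.        ,   1.        ]]), 'world_from_camera': array([[ 3.35804649e-01,  8.96076452e-01,  2.90314020e-01,
         4.90197091e-01],
       [ 9.41931636e-01, -3.19513611e-01, -1.03323980e-01,
         3.30398884e-01],
       [ 1.73095677e-04,  3.08152633e-01, -9.51336915e-01,
         2.73317626e-01],
       [ 0.00000000e+00,  0.00000000e+00,  0.00000000e+00,
         1.00000000e+00]])}
```

View pics/w1.png

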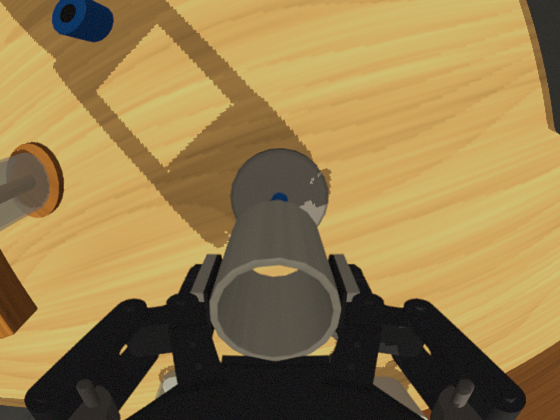

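The tilt is about 1.8°, within the limit. The wrist view shows the tube symmetric between the pads, with the wax at (280,198) on the base at (280,190). I shift 1–2 mm and lower to hover height.

```bash
python3 - <<'E'
from h import *
manip.move_l([.566,.3041,.13],feed=.03)
print(manip.move_l([.566,.3041,.0985],feed=.03,max_force=6))
manip.hold(.5)
print(monitor.read_grasp_force(),monitor.read_opening(),monitor.read_time_s())
# base centre from wrist: depth cloud at base top height
eyes.get_image("wrist"); k,T=cal("wrist"); r=finder.silhouettes("base","wrist")[0]
c=max(cv2.findContours(r["region"].astype(np.uint8),0,1)[0],key=len)[:,0].astype(float)
x=(c-k[:2,2])/k[0,0]; th=np.hypot(*x.T); ray=np.c_[x/th[:,None]*np.sin(th)[:,None],np.cos(th)]@T[:3,:3].T
P=T[:3,3]+ray*((.014-T[2,3])/ray[:,2])[:,None]
P=P[P[:,0]<.57]
from scipy.optimize import least_squares
s=least_squares(lambda q:np.hypot(*(P[:,:2]-q).T)-.042,[.565,.303],loss="soft_l1",f_scale=.001); print("base wrist",s.x.round(4),r["confidence"],len(P))
im,d=eyes.get_image("scene"); save("final.png",cv2.resize(im[130:240,310:450],None,fx=5,fy=5,interpolation=cv2.INTER_CUBIC))
E
python3 tilt.py
```

```text
False
62.70766094326973 0.05113741873058222 28.5333
base wrist [0.5658 0.3089] 0.79 248
tcp [0.566  0.3041 0.0985] n 2573 zrange [0.0724 0.106  0.1398]
bottom xy [0.5641 0.3039] tilt xy deg [-0.94 -1.52] rms 0.0019
```

View pics/final.png

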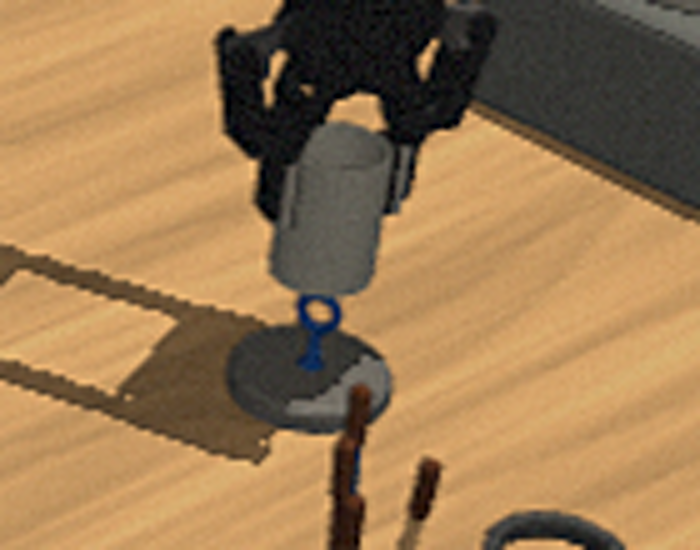

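The wax ring looks almost unobstructed under the rim, so I check the height by projecting the models onto the picture.

```bash
python3 - <<'E'
from h import *
K,T=cal("scene"); Ti=np.linalg.inv(T)
im,d=eyes.get_image("scene"); o=cv2.resize(im[130:240,310:450],None,fx=5,fy=5,interpolation=cv2.INTER_CUBIC).copy()
def circ(c,r,z,col):
    q=(proj(K,Ti,np.c_[c[0]+r*np.cos(A),c[1]+r*np.sin(A),0*A+z])-[310,130])*5+2
    cv2.polylines(o,[q.round().astype(np.int32)],True,col,1); return q
f=(.5641,.3039); b=(.565,.304)
q=circ(f,.026,.0697,(255,0,0)); circ(f,.026,.1397,(255,0,0)); circ(b,.042,.014,(0,255,0)); circ(b,.002,.058,(255,255,0))
print("pred bottom row",130+q[:,1].max()/5)
r=seg("flask",("scene",))[0][1]; v,u=np.nonzero(r); print("seen bottom row",v.max(),"top",v.min())
save("ov.png",o)
E
```

```text
pred bottom row 189.3491464580928
seen bottom row 188 top 154
```

View pics/ov.png

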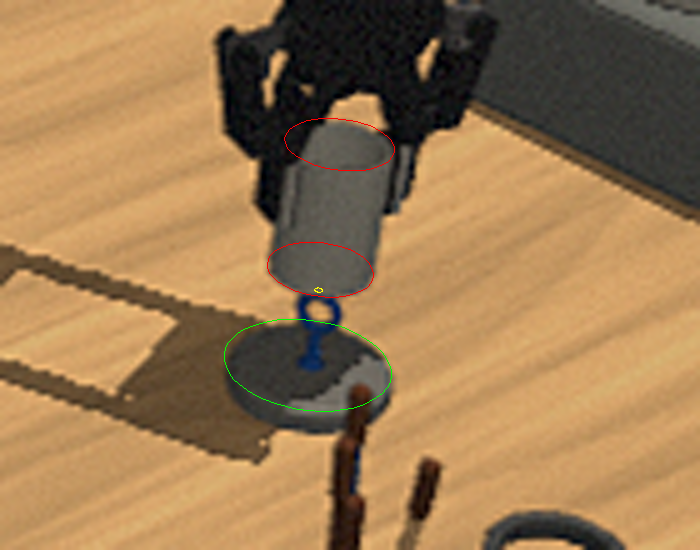

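The projected models match the picture to about 1 px: tube bottom row 189.3 predicted against 188 seen, and base outline and wax top aligned. I hand the job in.

```bash
python3 -c "
from h import *
print(monitor.read_grasp_force(),monitor.read_time_s()); print(manip.job_done())"
```

```text
62.70545130595565 29.3833
the job is handed in; nothing more can be done
None
```

The glass is upside down over the peg and released. The larger tube is held by the gripper about 12 mm above the wax ring, centred to about 1–2 mm by most views (one wrist-camera reading said 5 mm) and tilted about 1.8°. The job was handed in at 29 s; no verdict came back.

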